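Feed an engraving carrier under its hold-down spring

TASK

Load the brass carrier plate into the engraving jig: with the fingertips press down firmly on its black rubber pad until the sprung bed sinks enough for the plate to clear the blue gate bar, and, still pressing, slide it forward under the bar and the brass hold-down spring until its front edge is home against the end stop. Then let go and move clear, leaving it there. The plate is only pressed and slid, never lifted off its bed; leave the flux pot, blue box and polish bottle where they stand.

Things in the scene. Friction and masses are not known exactly. Their poses are not given: they have to be found in the camera images.
- jig: Aluminium engraving jig, fixed, 190 x 78 mm, 24 mm high (44 at the blue gate). Origin on the worktop on the channel's centre line; +x = feed direction (to gate and stop), z up. Base x -115 to +75 mm. Side rails: inner faces y = +-25.5 mm, tops z = 24 mm, guide the plate with 1.5 mm play a side. Open at the rear (-x) end. Slideways polished, friction about 0.2.
- gate (a point): Lower front edge of the blue gate bar at mid-channel: (9, 0, 25) mm in the jig's frame. The bar crosses the whole jig (78 mm) at x = 9 to 21 mm, z = 25 to 44 mm; the brass leaf spring hangs behind it.
- stop (a point): Face of the dark steel end stop at mid-channel: (55, 0, 20) mm in the jig's frame.
- plate: Loose brass carrier plate 100 (x) x 48 x 9 mm, 0.16 kg, in the channel on the sprung bed. Origin: centre of underside, +x to the gate, z up. Bed up: its underside is 20, brass top 29 mm above the worktop, 4 mm too high for the gate; bed fully down: 13 and 22 mm. Starts with its nose 5 to 25 mm short of the gate bar. A black rubber pad lies on its rear half.
- pad (a point): Top centre of the black ribbed rubber pad (40 x 40 x 3 mm), 27 mm behind the plate's centre, 12 mm above its underside: 32 mm above the worktop with the bed up, 25 mm with it fully down. Rubber friction about 1.2: a fingertip pressing on it drags the plate along.
- nose (a point): Middle of the plate's front edge face: 50 mm ahead of the plate's centre, 4.5 mm above its underside. Home is x = 55 mm in the jig's frame (against the end stop).
- bed (a joint): Sprung steel bed of the channel: 0 = up, 0.007 m = fully down (hard stop). Preloaded spring: about 6 N to start, 10 N at 4 mm (plate just clears the gate), 12.5 N at 7 mm. Let go with the plate under the gate, it lifts the plate against the gate bar and rests at about 0.004 m.
- leaf (a joint): Brass hold-down leaf spring, 30 mm wide, 34 mm long, hinged behind the gate bar and sloping down in the feed direction: 0 = free (lowest), about 0.1 to 0.3 rad when the plate is under it. It presses with about 3 to 6 N.
- flux_pot: Bystander: red and white round pot, 58 mm diameter, 50 mm high, left of the jig. Origin at the centre of its underside.
- blue_box: Bystander: small blue box, 26 x 46 x 14 mm, right of the jig. Origin at the centre of its underside.
- polish_bottle: Bystander: small pink bottle with tan cap, 31 mm diameter, 79 mm high, right of the jig. Origin at the centre of its underside.

How it is judged (in metres and radians):
On the way, in this order (a step that is already met when the one before it is completed fails the run):
1. the fingers press the plate and the bed down while the nose is still in front of the gate bar (contact force between the fingers and plate above 4 N and value of joint bed above 0.003 m and x of nose in the frame of jig below 0.013 m).
2. pressed by the fingers, the nose passes the gate bar and lifts the hold-down spring (x of nose in the frame of jig above 0.03 m and value of joint leaf above 0.05 rad and contact force between the fingers and plate above 2 N).
At the end, for the whole second after the job is handed in: The plate's nose is within 4 mm of the end stop, the plate lies level (within 0.06 rad) and at rest under the gate bar and lifted hold-down spring (spring above 0.06 rad, bed held at least 2 mm down), and each bystander is within 15 mm of where it began (x of nose in the frame of jig between 0.051 and 0.058 m and value of joint leaf above 0.06 rad and value of joint bed above 0.002 m and angle between plate's own z axis and vertical below 0.06 rad and linear speed of plate below 0.01 m/s and distance of each of flux_pot, blue_box, polish_bottle from where it was at the start of the episode below 0.015 m); the robot touches nothing.
It fails at once if the plate is lifted off the bed (z of plate in the frame of jig above 0.028 m).
It fails at once if the flux pot is knocked away or over (distance of flux_pot from where it was at the start of the episode above 0.03 m or angle between flux_pot's own z axis and vertical above 0.5 rad).
It fails at once if the blue box is knocked away or over (distance of blue_box from where it was at the start of the episode above 0.03 m or angle between blue_box's own z axis and vertical above 0.5 rad).
It fails at once if the polish bottle is knocked away or over (distance of polish_bottle from where it was at the start of the episode above 0.03 m or angle between polish_bottle's own z axis and vertical above 0.5 rad).
It also fails if it takes over 35 s, if anything falls off the work surface, if the arm or the gripper's body presses on something with over 40 N, if the wrist force passes 120 N, or if a joint passes its speed limit or range.

ROBOT

A 6-joint arm with a two-finger parallel gripper is mounted at the origin on a cart in front of the work surface, level with it; the furniture and walls round the work are solid. World frame = base frame: x ahead of the robot, y to its left, z up, the work surface at z = 0. Lengths are in m, angles in degrees, forces in N, time in s.
With the tool pointing down it reaches from about 0.4 to 0.925 m from the base axis. Payload 12.5 kg.
Tool frame: the origin (TCP) lies midway between the tips of the shut fingers; the grasp point (between the pads) lies 19 mm behind it (r.tcp_to_grasp is the distance from the TCP to the grasp point, in m); z points along the fingers, y is the direction in which the jaws open and shut (so a half turn about z gives the same grasp; the last joint's range is limited). The gripper opens to 95 mm and grips with 3 to 60 N. Pads are 20 mm wide; open, the fingers measure 119 mm over their backs; the gripper's body (75 mm by 180 mm) begins 59 mm behind the grasp point.
Start: joints at [-79.962, 28.126, 89.318, -0, 62.55, -6.05], TCP at [0.173, -0.601, 0.215] pointing down, gripper open.
Joint ranges: [-177.58, 177.58], [-47.91, 125.51], [2.72, 160], [-65.01, 245.01], [3.68, 167.84], [-153.87, 153.87]. Speed limits (degrees/s): [127.2, 127.2, 159.86, 180, 180, 180].

INTERFACE

Orientations are given as a 3x3 rotation matrix whose columns are the frame's x, y, z axes.
In Python, from station import r gives the robot as it stands.
- The arm moves only by the tool apply_moves, never from a script. Its arguments are lists of equal length, an entry for each row: "fingers": the closure, from 0 (fully open) to 1 (shut); "delta_pos": the shift along the tool's x, y, z as a fraction of full scale, a list of three; "yaw": the turn about the tool's z as a fraction of full scale. A call has exactly 10 rows; each row is the pose to reach, as a shift and turn from the pose measured when the call began, along the tool's axes at that moment, turning the shorter way round; what a row does not reach only later rows make up. Full scale, the value 1, is 0.15 m for a shift and 180 degrees for a turn. A row lasts 1/8 s, in which the tool goes at most 62.5 mm and 10.7 degrees, less where a joint would pass 70% of its speed; a pose out of reach is approached as far as the arm can. A call with a number of a shift or a turn outside -1 to 1 is refused whole. A call with a gripper value outside its range is refused whole. The fingers move at their own pace and stop on an object; "force" is the grip in N (left out, the last holds). Time passes only in rows, so rows that repeat a pose let the fingers close, or fill a call up. It gives the time, the measured TCP pose, the force and the opening at its end, in the units of the state.
- r.get_state(): the state, without advancing time (a new reading comes with each control period).
- r.grab_frame(name): name is "scene" or "top" or "wrist"; returns the picture (400x640x3 uint8, red, green, blue); there is no depth.
- r.calibration(name): a dict with "K" (3x3 intrinsics, pixels), "rvec" (rotation vector, rad) and "tvec" (3), from world to camera coordinates, as OpenCV has them. Camera axes: x right, y down, z forward; pixel columns grow to the right and rows downward; lengths in m; the calibration is good to about 2 mm. The wrist camera is an equidistant fisheye: a pixel r from the principal point sees the ray r / f radians off the axis. A picture is of the moment at which its call begins: read the wrist's pose just before it. calibration takes no time and is no camera call; for the wrist camera it gives the pose at the moment of the call.
- r.sign_off(): hands the job in, once; it reports no verdict.
The state is a dict: "time": time; "qpos": joint angles; "qd": joint speeds; "effort": joint torques, N m; "tool_pos": TCP position; "tcp_rot": TCP orientation; "wrist_force": force on the tool from outside, world axes, zero at the start; "wrist_torque": the same for the moment, N m; "finger_gap": opening from 0.0 (shut) to 1.0 (fully open).
Only numpy, scipy, OpenCV 4.12 (cv2) and the standard library are available. Lean on these libraries where they do the work, as an engineer would, in place of code of your own. Each camera call takes 0.05 s, during which the arm holds its last target.

## Working session

There is one attempt and no reset: what is moved stays moved. The work goes in short steps, Python scripts to look and compute and a tool call to move; the robot and the scene stay as the last step left them, time stands still between calls to the robot, and variables do not carry over. Pictures are saved under pics/ and viewed, and the job is handed in when it is done.

Besides the shell and the picture viewer there is one more tool, called after "Call:" as name(argument=value, ...), one argument or row to a line, values as JSON. apply_moves: Moves the arm, as the interface text tells. Its arguments: {"type":"object","properties":{"fingers":{"type":"array"},"delta_pos":{"type":"array"},"yaw":{"type":"array"},"force":{"type":"number"}},"required":["fingers","delta_pos","yaw"]}

```bash
mkdir -p pics; ls; python3 - <<'E'
from station import r
import cv2,numpy as np
print(r.get_state())
for n in ["scene","top","wrist"]:
    c=r.calibration(n);print(n,c)
    cv2.imwrite(f"pics/{n}0.png",r.grab_frame(n)[:,:,::-1])
E
```

```text
pics
{'time': 0.0, 'qpos': array([-7.99633641e+01,  2.81637496e+01,  8.93513463e+01, -6.93310255e-04,
        6.25486353e+01, -6.04849207e+00]), 'qd': array([-0.05027051,  0.04922566, -0.03192171,  0.06450523, -0.02671627,
        0.01020176]), 'effort': array([ 1.54974863e-03, -6.12634993e+01, -2.58182073e+01,  6.92515704e-02,
        4.81827662e-02, -9.54538814e-05]), 'tool_pos': array([ 0.17316103, -0.60027125,  0.21405872]), 'tcp_rot': array([[ 9.60849567e-01,  2.77070511e-01, -2.04426381e-04],
       [ 2.77070566e-01, -9.60848951e-01,  1.09342579e-03],
       [ 1.06533169e-04, -1.10725823e-03, -9.99999381e-01]]), 'wrist_force': array([0.34314958, 0.22487387, 0.82967347]), 'wrist_torque': array([-0.01850461, -0.02330123, -0.00372969]), 'finger_gap': 1.0041381293441378}
scene {'K': array([[408.09829246,   0.        , 315.5164896 ],
       [  0.        , 408.09829246, 192.74644676],
       [  0.        ,   0.        ,   1.        ]]), 'rvec': array([ 1.02452398, -2.20060128,  1.2266988 ]), 'tvec': array([0.43010631, 0.22843499, 0.61892352])}
top {'K': array([[431.8215186 ,   0.        , 316.4981077 ],
       [  0.        , 431.8215186 , 201.80758901],
       [  0.        ,   0.        ,   1.        ]]), 'rvec': array([ 2.180606  , -2.20639661,  0.02595661]), 'tvec': array([0.15072157, 0.51743507, 0.90078491])}
wrist {'K': array([[309.70691629,   0.        , 325.89627606],
       [  0.        , 309.70691629, 202.23233123],
       [  0.        ,   0.        ,   1.        ]]), 'rvec': array([-2.31751801,  1.74292948,  0.25619033]), 'tvec': array([-0.62529425, -0.03133369,  0.39252688])}
```

View pics/scene0.png

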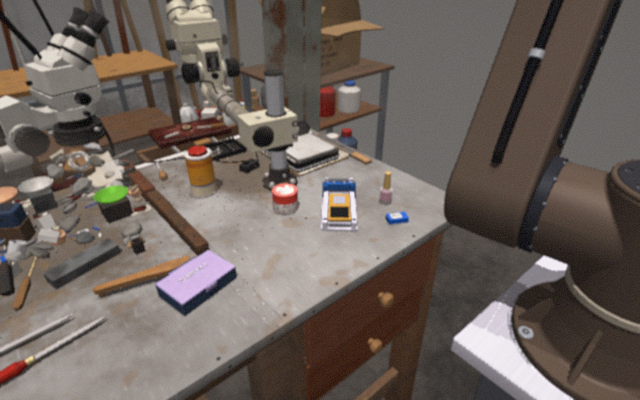

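View pics/top0.png

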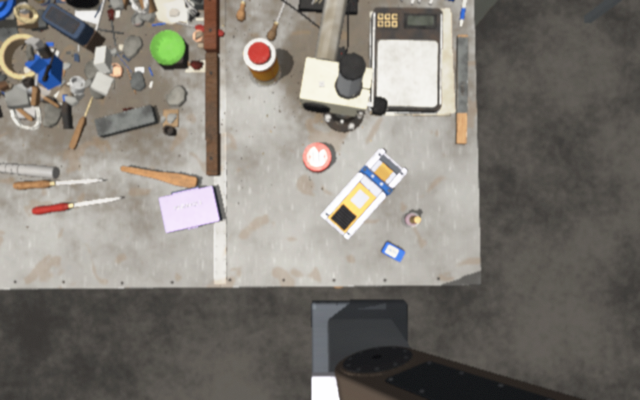

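View pics/wrist0.png

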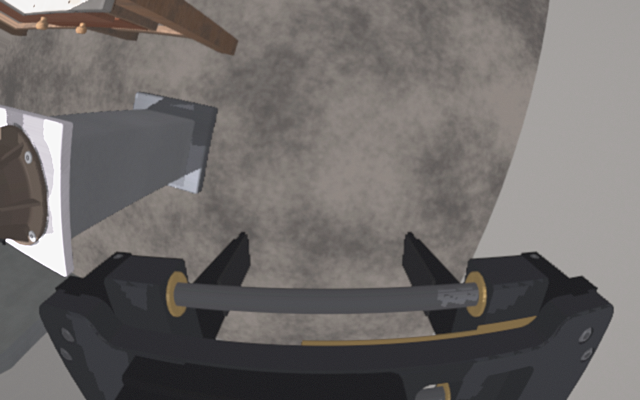

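The top view shows the jig at about (365,193) with its gate to the upper right. The pot is at (317,157), the box at (393,251) and the bottle at (414,218). I'll zoom in to measure.

```bash
python3 - <<'E'
import cv2
a=cv2.imread("pics/top0.png")[135:270,290:450];cv2.imwrite("pics/topz.png",cv2.resize(a,None,fx=4.4,fy=4.4,interpolation=cv2.INTER_CUBIC))
a=cv2.imread("pics/scene0.png")[165:240,260:420];cv2.imwrite("pics/scz.png",cv2.resize(a,None,fx=5,fy=5,interpolation=cv2.INTER_CUBIC))
E
cat > h.py <<'E'
import numpy as np,cv2
from station import r
def back(n,uv,z):
    c=r.calibration(n);R=cv2.Rodrigues(c["rvec"])[0];C=-R.T@c["tvec"]
    d=R.T@np.linalg.inv(c["K"])@np.array([uv[0],uv[1],1.]);return C+d*(z-C[2])/d[2]
def proj(n,P):
    c=r.calibration(n);return cv2.projectPoints(np.array(P,float).reshape(-1,3),c["rvec"],c["tvec"],c["K"],None)[0].reshape(-1,2)
E
```

```text
(no output)
```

View pics/topz.png

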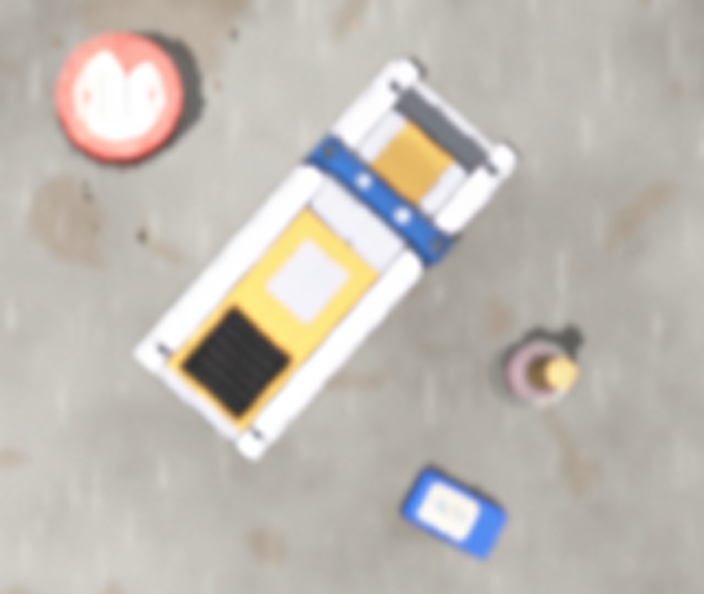

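View pics/scz.png

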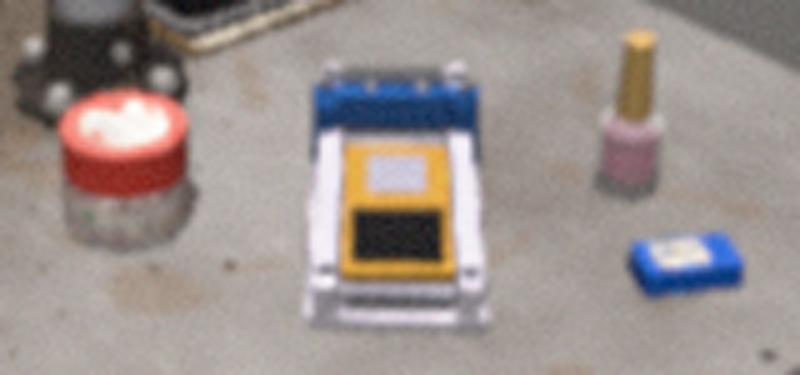

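```bash
cat >> h.py <<'E'
def P(x,y,th,q):
    c,s=np.cos(th),np.sin(th);q=np.atleast_2d(np.array(q,float))
    return np.c_[x+c*q[:,0]-s*q[:,1],y+s*q[:,0]+c*q[:,1],q[:,2]]
E
python3 - <<'E'
from h import *
from scipy.optimize import least_squares
f=lambda a:(np.array(a)+.5)/4.4-.5+[290,135]
jm=np.array([(-115,39,24),(-115,-39,24),(75,39,24),(75,-39,24),(9,39,44),(21,39,44),(9,-39,44),(21,-39,44)])/1e3
ji=f([(135,352),(250,458),(403,60),(515,160),(308,155),(330,137),(430,264),(455,240)])
fit=lambda m,i,x0:least_squares(lambda p:(proj("top",P(*p,m))-i).ravel(),x0)
c=back("top",(365,193),.024);print(c)
s=fit(jm,ji,[c[0],c[1],-.7]);print("jig",s.x,np.degrees(s.x[2]),s.fun.reshape(-1,2).round(2).tolist())
j=s.x
pm=np.array([(50,24,29),(50,-24,29),(-50,24,29),(-50,-24,29),(-7,20,32),(-7,-20,32),(-47,20,32),(-47,-20,32)])/1e3
pi=f([(308,209),(378,272),(168,362),(243,428),(235,308),(290,358),(183,362),(240,415)])
s=fit(pm,pi,j);p=s.x;print("plate",p,np.degrees(p[2]),s.fun.reshape(-1,2).round(2).tolist())
d=p[:2]-j[:2];c,sn=np.cos(j[2]),np.sin(j[2]);print("plate in jig",c*d[0]+sn*d[1],-sn*d[0]+c*d[1])
for n,uv,z in [("pot",(120,97),.05),("bottle",(560,375),.079),("box",(455,511),.014)]:
  w=back("top",f(uv),z);dd=w[:2]-j[:2];print(n,w,[c*dd[0]+sn*dd[1],-sn*dd[0]+c*dd[1]])
print("scene check",(proj("scene",P(*j,jm))-[260,165])*5)
print("scene check",(proj("scene",P(*p,pm))-[260,165])*5)
np.save("j.npy",j);np.save("p.npy",p)
E
```

```text
[0.53579813 0.04326361 0.024     ]
jig [ 0.5503201   0.03238479 -0.74600956] -42.74319929905901 [[-1.08, -0.19], [0.7, 0.93], [-1.05, -1.36], [1.51, 0.8], [0.23, -0.65], [-0.84, -0.92], [1.13, 0.14], [-0.62, 1.22]]
plate [ 0.50718247  0.0709885  -0.7419737 ] -42.5119616956003 [[-0.19, -0.97], [1.27, 0.13], [-0.54, 0.22], [-0.24, 0.75], [-0.41, -1.76], [1.6, -0.18], [-1.52, 0.42], [0.03, 1.36]]
plate in jig -0.057881270760689184 -0.0009274164931754557
pot [0.60941843 0.14218107 0.05      ] [np.float64(-0.031118234463821018), np.float64(0.12074556052872515)]
bottle [ 0.47901781 -0.05134709  0.079     ] [np.float64(0.00446534193973188), np.float64(-0.1098867781873118)]
box [ 0.41471219 -0.01428369  0.014     ] [np.float64(-0.06791633523269969), np.float64(-0.12631240242817146)]
scene check [[295.81981075 280.14207174]
 [482.85324931 284.64328303]
 [312.08138574  57.98274363]
 [469.29034965  60.97523781]
 [307.10503882  89.88434219]
 [308.072351    77.05345714]
 [475.37561692  93.2091265 ]
 [474.54834582  80.29441738]]
scene check [[339.73164858 137.15717492]
 [444.00543747 139.10736587]
 [334.90791923 261.61134453]
 [449.55708451 264.0541567 ]
 [346.31480825 199.63795157]
 [438.09753108 201.47417501]
 [344.6485753  251.85366145]
 [440.08011235 253.86712508]]
```

Call:
apply_moves(
  fingers=[1, 1, 1, 1, 1, 1, 1, 1, 1, 1],
  delta_pos=[
    [0.05, -0.03, 0],
    [0.15, -0.09, 0],
    [0.27, -0.16, 0],
    [0.4, -0.24, 0],
    [0.52, -0.31, 0],
    [0.64, -0.38, 0],
    [0.74, -0.45, 0],
    [0.82, -0.5, 0],
    [0.86, -0.52, 0],
    [0.86, -0.52, 0],
  ],
  yaw=[-0.02, -0.04, -0.06, -0.08, -0.1, -0.12, -0.14, -0.16, -0.174, -0.174],
  force=40,
)

```text
time: 1.4
tool_pos: [0.2758, -0.4894, 0.2143]
tcp_rot: [[0.676, 0.737, -0.0], [0.737, -0.676, 0.001], [0.0, -0.001, -1.0]]
wrist_force: [-0.1, 0.0, 0.3]
finger_gap: 0.021
```

Call:
apply_moves(
  fingers=[1, 1, 1, 1, 1, 1, 1, 1, 1, 1],
  delta_pos=[
    [0.1, 0, 0],
    [0.25, 0, 0],
    [0.4, 0, 0],
    [0.55, 0, 0],
    [0.7, 0, 0],
    [0.85, 0, 0],
    [0.95, 0, 0],
    [1, 0, 0],
    [1, 0, 0],
    [1, 0, 0],
  ],
  yaw=[0, 0, 0, 0, 0, 0, 0, 0, 0, 0],
)

```text
time: 2.65
tool_pos: [0.377, -0.3793, 0.2144]
tcp_rot: [[0.676, 0.737, -0.0], [0.737, -0.676, 0.001], [0.0, -0.0, -1.0]]
wrist_force: [0.4, 0.6, 0.3]
finger_gap: 0.007
```

Call:
apply_moves(
  fingers=[1, 1, 1, 1, 1, 1, 1, 1, 1, 1],
  delta_pos=[
    [0.1, -0.05, 0],
    [0.25, -0.12, 0],
    [0.4, -0.2, 0],
    [0.55, -0.27, 0],
    [0.7, -0.35, 0],
    [0.85, -0.42, 0],
    [0.95, -0.47, 0],
    [1, -0.5, 0],
    [1, -0.5, 0],
    [1, -0.5, 0],
  ],
  yaw=[0, 0, 0, 0, 0, 0, 0, 0, 0, 0],
)

```text
time: 3.9
tool_pos: [0.4231, -0.2185, 0.2144]
tcp_rot: [[0.677, 0.736, -0.0], [0.736, -0.677, 0.0], [0.0, -0.0, -1.0]]
wrist_force: [0.7, -0.2, 0.2]
finger_gap: -0.002
```

Call:
apply_moves(
  fingers=[1, 1, 1, 1, 1, 1, 1, 1, 1, 1],
  delta_pos=[
    [0.1, -0.05, 0],
    [0.25, -0.12, 0],
    [0.4, -0.2, 0],
    [0.55, -0.27, 0],
    [0.7, -0.35, 0],
    [0.85, -0.42, 0],
    [0.95, -0.47, 0],
    [1, -0.5, 0],
    [1, -0.5, 0],
    [1, -0.5, 0],
  ],
  yaw=[0, 0, 0, 0, 0, 0, 0, 0, 0, 0],
)

```text
time: 5.15
tool_pos: [0.4693, -0.0577, 0.2145]
tcp_rot: [[0.677, 0.736, -0.0], [0.736, -0.677, 0.0], [0.0, -0.0, -1.0]]
wrist_force: [-0.3, -0.6, -0.2]
finger_gap: 0.001
```

```bash
python3 - <<'E'
from h import *
c=r.calibration("wrist")
cv2.imwrite("pics/w1.png",r.grab_frame("wrist")[:,:,::-1])
R=cv2.Rodrigues(c["rvec"])[0];print(-R.T@c["tvec"],R[2])
np.savez("w1.npz",**c)
E
```

```text
[0.52553252 0.00138835 0.38453562] [-0.19374231 -0.21001239 -0.95831034]
```

View pics/w1.png

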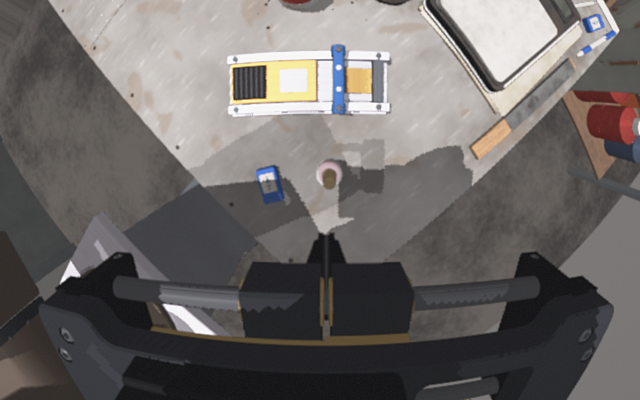

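The wrist view shows the whole jig at (230..390, 45..117), with the pad at about (249,83) and the gate at about (338,78). I'll refine the fit from this picture.

```bash
python3 - <<'E'
import cv2
a=cv2.imread("pics/w1.png")[38:124,220:400];cv2.imwrite("pics/w1z.png",cv2.resize(a,None,fx=4.4,fy=4.4,interpolation=cv2.INTER_CUBIC))
E
```

```text
(no output)
```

View pics/w1z.png

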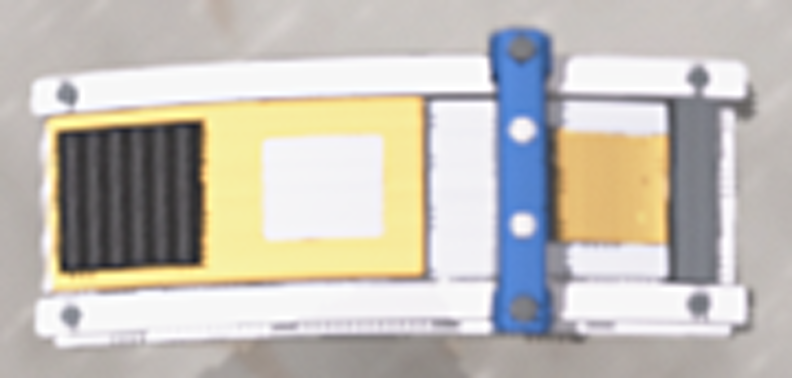

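```bash
python3 - <<'E'
from h import *
from scipy.optimize import least_squares
c=np.load("w1.npz")
pw=lambda X:cv2.fisheye.projectPoints(np.array(X).reshape(-1,1,3),c["rvec"],c["tvec"],c["K"],np.zeros(4))[0].reshape(-1,2)
f=lambda a:(np.array(a)+.5)/4.4-.5+[220,38]
jm=np.array([(-115,39,24),(-115,-39,24),(75,39,24),(75,-39,24),(9,39,44),(21,39,44),(9,-39,44),(21,-39,44)])/1e3
ji=f([(33,80),(36,335),(748,62),(746,323),(491,30),(551,30),(497,332),(548,332)])
j0=np.load("j.npy")
fit=lambda m,i,x0:least_squares(lambda p:(pw(P(*p,m))-i).ravel(),x0,loss="soft_l1")
s=fit(jm,ji,j0);j=s.x;print("jig",j,np.degrees(j[2]),(pw(P(*j,jm))-ji).round(2).tolist())
pm=np.array([(50,24,29),(50,-24,29),(-50,24,29),(-50,-24,29),(-7,20,32),(-7,-20,32),(-47,20,32),(-47,-20,32)])/1e3
pi=f([(424,97),(426,276),(47,120),(56,290),(203,120),(205,266),(57,130),(62,272)])
s=fit(pm,pi,j);p=s.x;print("plate",p,np.degrees(p[2]),(pw(P(*p,pm))-pi).round(2).tolist())
d=p[:2]-j[:2];cc,sn=np.cos(j[2]),np.sin(j[2]);print("plate in jig",cc*d[0]+sn*d[1],-sn*d[0]+cc*d[1])
print("pad",P(*p,[-.027,0,.032]))
print("home pad",P(*j,[-.022,0,.025]))
np.save("j2.npy",j);np.save("p2.npy",p)
E
```

```text
jig [ 0.54990746  0.03040126 -0.74176286] -42.499881331071364 [[-0.01, -3.17], [0.07, 2.81], [-0.23, -2.3], [-0.07, 3.57], [1.58, -0.68], [-0.95, -0.55], [0.29, 0.46], [-0.25, 0.53]]
plate [ 0.50627251  0.06996567 -0.73539743] -42.135169140711696 [[0.5, -0.47], [0.42, 0.12], [0.24, -0.72], [-1.1, 0.7], [0.26, -0.7], [0.27, 0.41], [-0.32, -0.27], [-0.87, 1.17]]
plate in jig -0.05890039291983312 -0.0003092738439975512
pad [[0.48625028 0.08807949 0.032     ]]
home pad [[0.53368733 0.04526421 0.025     ]]
```

Call:
apply_moves(
  fingers=[1, 1, 1, 1, 1, 1, 1, 1, 1, 1],
  delta_pos=[
    [0.1, -0.07, 0],
    [0.22, -0.16, 0],
    [0.36, -0.26, 0],
    [0.5, -0.36, 0],
    [0.62, -0.45, 0.05],
    [0.72, -0.52, 0.2],
    [0.77, -0.56, 0.4],
    [0.79, -0.575, 0.6],
    [0.79, -0.575, 0.75],
    [0.79, -0.575, 0.8],
  ],
  yaw=[0, 0, 0, 0, 0, 0, 0, 0, 0, 0],
)

```text
time: 6.45
tool_pos: [0.4856, 0.0874, 0.0935]
tcp_rot: [[0.678, 0.735, -0.002], [0.735, -0.678, 0.0], [-0.001, -0.002, -1.0]]
wrist_force: [-0.0, 0.3, -0.4]
finger_gap: 0.005
```

```bash
python3 - <<'E'
from h import *
s=r.get_state();print(s["tool_pos"],s["wrist_force"])
cv2.imwrite("pics/w2.png",r.grab_frame("wrist")[:,:,::-1])
a=r.grab_frame("top")[135:270,290:450,::-1];cv2.imwrite("pics/t2.png",cv2.resize(a,None,fx=4.4,fy=4.4,interpolation=cv2.INTER_CUBIC))
E
```

```text
[0.48563188 0.08739143 0.09352016] [-0.03713641  0.27520889 -0.40957941]
```

View pics/w2.png

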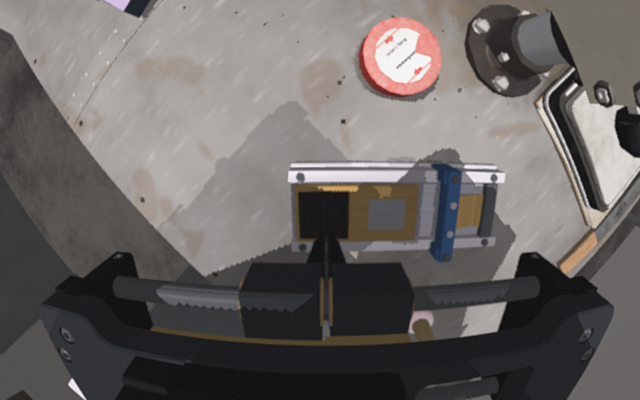

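The fingertip at (326,238) lines up with the middle of the pad (299–350) along the feed, and everything else is still in place. I'll descend to just above the pad.

Call:
apply_moves(
  fingers=[1, 1, 1, 1, 1, 1, 1, 1, 1, 1],
  delta_pos=[
    [0, 0, 0.03],
    [0, 0, 0.09],
    [0, 0, 0.16],
    [0, 0, 0.23],
    [0, 0, 0.29],
    [0, 0, 0.34],
    [0, 0, 0.36],
    [0, 0, 0.37],
    [0, 0, 0.37],
    [0, 0, 0.37],
  ],
  yaw=[0, 0, 0, 0, 0, 0, 0, 0, 0, 0],
)

```text
time: 7.8
tool_pos: [0.486, 0.0875, 0.039]
tcp_rot: [[0.677, 0.736, -0.001], [0.736, -0.677, 0.0], [-0.0, -0.001, -1.0]]
wrist_force: [0.3, 0.3, 0.4]
finger_gap: 0.001
```

```bash
python3 - <<'E'
from h import *
s=r.get_state();print(s["tool_pos"],s["wrist_force"])
cv2.imwrite("pics/w3.png",r.grab_frame("wrist")[:,:,::-1])
a=r.grab_frame("scene")[165:240,260:420,::-1];cv2.imwrite("pics/s3.png",cv2.resize(a,None,fx=5,fy=5,interpolation=cv2.INTER_CUBIC))
E
```

```text
[0.48600283 0.08750317 0.03897943] [0.27047583 0.27611096 0.43447143]
```

View pics/w3.png

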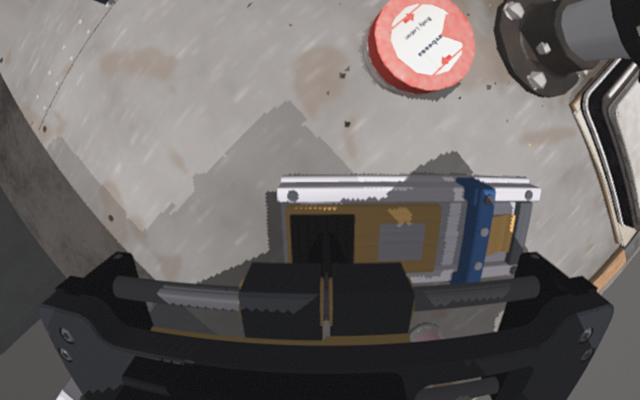

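View pics/s3.png

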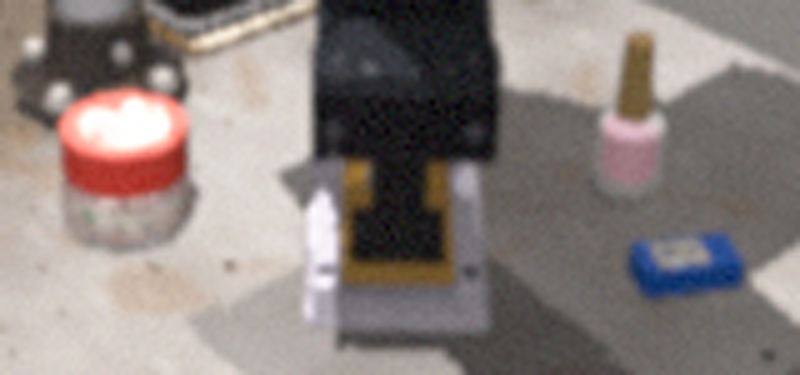

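Call:
apply_moves(
  fingers=[1, 1, 1, 1, 1, 1, 1, 1, 1, 1],
  delta_pos=[
    [0, 0, 0.015],
    [0, 0, 0.03],
    [0, 0, 0.04],
    [0, 0, 0.05],
    [0, 0, 0.06],
    [0, 0, 0.07],
    [0, 0, 0.08],
    [0, 0, 0.085],
    [0, 0, 0.085],
    [0, 0, 0.085],
  ],
  yaw=[0, 0, 0, 0, 0, 0, 0, 0, 0, 0],
)

```text
time: 9.15
tool_pos: [0.4859, 0.0875, 0.0265]
tcp_rot: [[0.677, 0.736, -0.001], [0.736, -0.677, 0.0], [-0.0, -0.001, -1.0]]
wrist_force: [-2.2, -0.6, 7.5]
finger_gap: 0.002
```

Call:
apply_moves(
  fingers=[1, 1, 1, 1, 1, 1, 1, 1, 1, 1],
  delta_pos=[
    [0, 0, 0.005],
    [0, 0, 0.01],
    [0, 0, 0.015],
    [0, 0, 0.015],
    [0, 0, 0.015],
    [0, 0, 0.015],
    [0, 0, 0.015],
    [0, 0, 0.015],
    [0, 0, 0.015],
    [0, 0, 0.015],
  ],
  yaw=[0, 0, 0, 0, 0, 0, 0, 0, 0, 0],
)

```text
time: 10.4
tool_pos: [0.486, 0.0876, 0.025]
tcp_rot: [[0.677, 0.736, 0.0], [0.736, -0.677, 0.0], [0.0, -0.0, -1.0]]
wrist_force: [-4.0, 1.1, 16.2]
finger_gap: 0.007
```

```bash
python3 - <<'E'
from h import *
s=r.get_state();print(s["tool_pos"],s["wrist_force"])
cv2.imwrite("pics/w4.png",cv2.resize(r.grab_frame("wrist")[160:300,240:580,::-1],None,fx=2.3,fy=2.3,interpolation=cv2.INTER_CUBIC))
s=r.get_state();print(s["tool_pos"],s["wrist_force"])
E
```

```text
[0.48596236 0.08758065 0.02502479] [-3.9939522   1.12659819 16.15363084]
[0.48593582 0.08758529 0.02502232] [-4.22053491  0.20548549 15.49164446]
```

View pics/w4.png

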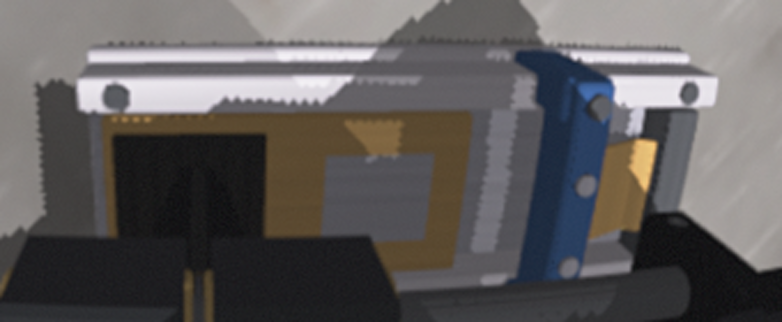

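Call:
apply_moves(
  fingers=[1, 1, 1, 1, 1, 1, 1, 1, 1, 1],
  delta_pos=[
    [0, 0.01, 0.004],
    [0, 0.035, 0.004],
    [0, 0.06, 0.004],
    [0, 0.09, 0.004],
    [0, 0.12, 0.004],
    [0, 0.15, 0.004],
    [0, 0.175, 0.004],
    [0, 0.19, 0.004],
    [0, 0.2, 0.004],
    [0, 0.2, 0.004],
  ],
  yaw=[0, 0, 0, 0, 0, 0, 0, 0, 0, 0],
)

```text
time: 11.7
tool_pos: [0.5085, 0.0673, 0.0252]
tcp_rot: [[0.677, 0.736, 0.001], [0.736, -0.677, 0.0], [0.001, 0.001, -1.0]]
wrist_force: [-2.3, 1.2, 13.6]
finger_gap: 0.0
```

```bash
python3 - <<'E'
from h import *
s=r.get_state();print(s["tool_pos"],s["wrist_force"])
cv2.imwrite("pics/w5.png",cv2.resize(r.grab_frame("wrist")[160:300,240:580,::-1],None,fx=2.3,fy=2.3,interpolation=cv2.INTER_CUBIC))
E
```

```text
[0.50845369 0.06731873 0.02517055] [-2.30787337  1.22214378 13.60145296]
```

View pics/w5.png

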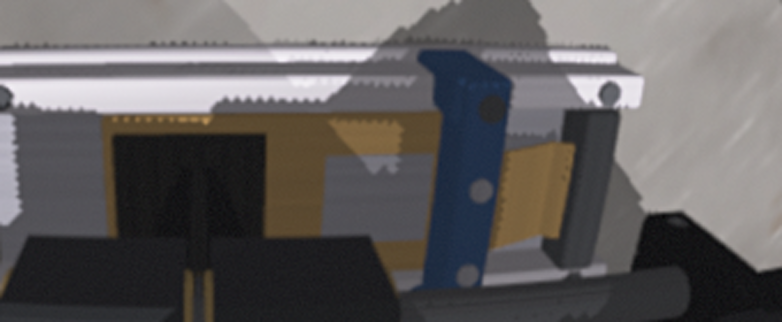

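The plate followed without slipping: the pad sits in the same place under the fingers and the nose is under the gate. I'll push on to the stop.

Call:
apply_moves(
  fingers=[1, 1, 1, 1, 1, 1, 1, 1, 1, 1],
  delta_pos=[
    [0, 0.01, 0.004],
    [0, 0.035, 0.004],
    [0, 0.06, 0.004],
    [0, 0.09, 0.004],
    [0, 0.12, 0.005],
    [0, 0.15, 0.005],
    [0, 0.175, 0.005],
    [0, 0.195, 0.005],
    [0, 0.205, 0.005],
    [0, 0.205, 0.005],
  ],
  yaw=[0, 0, 0, 0, 0, 0, 0, 0, 0, 0],
)

```text
time: 13.0
tool_pos: [0.5312, 0.0467, 0.0252]
tcp_rot: [[0.677, 0.736, 0.002], [0.736, -0.677, 0.001], [0.002, 0.001, -1.0]]
wrist_force: [-2.7, 2.0, 13.5]
finger_gap: 0.002
```

```bash
python3 - <<'E'
from h import *
s=r.get_state();print(s["tool_pos"],s["wrist_force"])
cv2.imwrite("pics/w6.png",cv2.resize(r.grab_frame("wrist")[160:300,240:580,::-1],None,fx=2.3,fy=2.3,interpolation=cv2.INTER_CUBIC))
E
```

```text
[0.53117107 0.04670862 0.02522351] [-2.67495219  1.96653975 13.52753258]
```

View pics/w6.png

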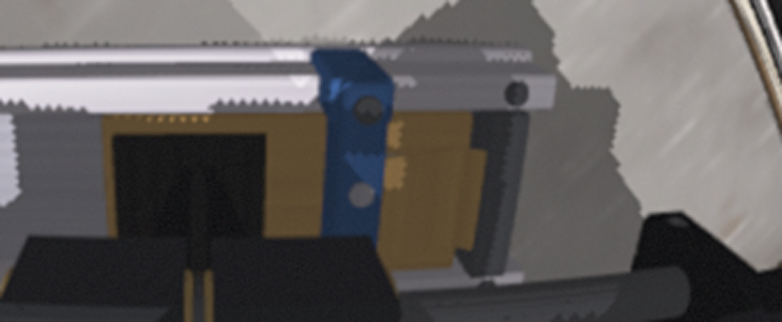

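The nose at about (470,190) is nearly at the dark stop, with the leaf lying on the plate. I'll push the last few millimetres slowly and watch the feed force, which is about −3.3 N now.

Call:
apply_moves(
  fingers=[1, 1, 1, 1, 1, 1, 1, 1, 1, 1],
  delta_pos=[
    [0, 0.005, 0.005],
    [0, 0.01, 0.005],
    [0, 0.015, 0.005],
    [0, 0.02, 0.005],
    [0, 0.025, 0.005],
    [0, 0.03, 0.005],
    [0, 0.03, 0.005],
    [0, 0.03, 0.005],
    [0, 0.03, 0.005],
    [0, 0.03, 0.005],
  ],
  yaw=[0, 0, 0, 0, 0, 0, 0, 0, 0, 0],
)

```text
time: 14.3
tool_pos: [0.534, 0.0442, 0.0252]
tcp_rot: [[0.677, 0.736, 0.002], [0.736, -0.677, 0.001], [0.002, 0.0, -1.0]]
wrist_force: [-5.1, 5.3, 16.5]
finger_gap: 0.003
```

```bash
python3 - <<'E'
from h import *
s=r.get_state();f=s["wrist_force"];print(s["tool_pos"],f,f@s["tcp_rot"])
cv2.imwrite("pics/w7.png",cv2.resize(r.grab_frame("wrist")[160:300,240:580,::-1],None,fx=2.3,fy=2.3,interpolation=cv2.INTER_CUBIC))
E
```

```text
[0.53403737 0.04422112 0.02522043] [-5.10495033  5.34206706 16.52931024] [  0.50453977  -7.36625524 -16.53178813]
```

View pics/w7.png

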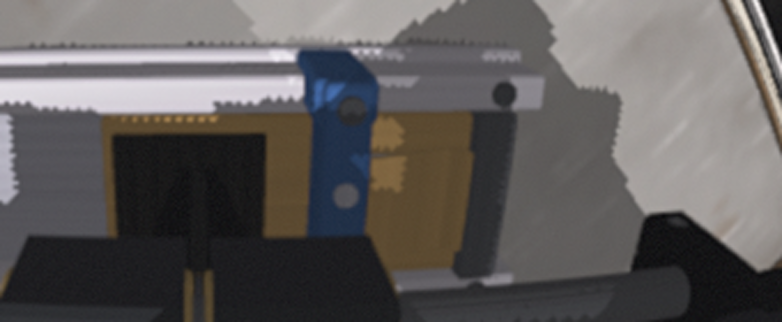

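The feed force has risen to −7.4 N and the gap at the stop has closed. One small extra push will confirm it is home.

Call:
apply_moves(
  fingers=[1, 1, 1, 1, 1, 1, 1, 1, 1, 1],
  delta_pos=[
    [0, 0.005, 0.005],
    [0, 0.008, 0.005],
    [0, 0.012, 0.005],
    [0, 0.015, 0.005],
    [0, 0.015, 0.005],
    [0, 0.015, 0.005],
    [0, 0.015, 0.005],
    [0, 0.015, 0.005],
    [0, 0.015, 0.005],
    [0, 0.015, 0.005],
  ],
  yaw=[0, 0, 0, 0, 0, 0, 0, 0, 0, 0],
)

```text
time: 15.6
tool_pos: [0.534, 0.0441, 0.0252]
tcp_rot: [[0.678, 0.735, -0.001], [0.735, -0.678, 0.003], [0.001, -0.003, -1.0]]
wrist_force: [-8.8, 12.9, 18.9]
finger_gap: 0.002
```

```bash
python3 - <<'E'
from h import *
s=r.get_state();f=s["wrist_force"];print(s["tool_pos"],f,f@s["tcp_rot"])
E
```

```text
[0.53404308 0.04414453 0.02518995] [-8.75070287 12.93955597 18.91402453] [  3.60930409 -15.25183403 -18.87065754]
```

The force climbed to −15 N with no further travel, so the plate is home. I'll release straight up.

Call:
apply_moves(
  fingers=[1, 1, 1, 1, 1, 1, 1, 1, 1, 1],
  delta_pos=[
    [0, 0.005, 0],
    [0, 0.002, -0.015],
    [0, 0, -0.04],
    [0, 0, -0.08],
    [0, 0, -0.15],
    [0, 0, -0.25],
    [0, 0, -0.4],
    [0, 0, -0.55],
    [0, 0, -0.7],
    [0, 0, -0.75],
  ],
  yaw=[0, 0, 0, 0, 0, 0, 0, 0, 0, 0],
)

```text
time: 16.85
tool_pos: [0.5346, 0.0438, 0.1396]
tcp_rot: [[0.678, 0.735, 0.002], [0.735, -0.678, 0.002], [0.003, -0.001, -1.0]]
wrist_force: [0.4, -0.2, 0.3]
finger_gap: 0.003
```

Call:
apply_moves(
  fingers=[1, 1, 1, 1, 1, 1, 1, 1, 1, 1],
  delta_pos=[
    [-0.05, -0.03, -0.1],
    [-0.15, -0.05, -0.2],
    [-0.3, -0.05, -0.3],
    [-0.45, 0, -0.4],
    [-0.6, 0, -0.4],
    [-0.75, 0, -0.4],
    [-0.9, 0, -0.4],
    [-1, 0, -0.4],
    [-1, 0, -0.4],
    [-1, 0, -0.4],
  ],
  yaw=[0, 0, 0, 0, 0, 0, 0, 0, 0, 0],
)

```text
time: 18.1
tool_pos: [0.4332, -0.0665, 0.1993]
tcp_rot: [[0.678, 0.735, 0.002], [0.735, -0.678, 0.002], [0.003, -0.0, -1.0]]
wrist_force: [0.2, -0.4, 0.2]
finger_gap: 0.008
```

```bash
python3 - <<'E'
from h import *
s=r.get_state();print(s["tool_pos"],s["wrist_force"])
c=r.calibration("wrist");np.savez("w8.npz",**c)
cv2.imwrite("pics/w8.png",r.grab_frame("wrist")[:,:,::-1])
a=r.grab_frame("top")[135:270,290:450,::-1];cv2.imwrite("pics/t8.png",cv2.resize(a,None,fx=4.4,fy=4.4,interpolation=cv2.INTER_CUBIC))
E
```

```text
[ 0.43317705 -0.06652654  0.19931039] [ 0.23141203 -0.40778474  0.18537664]
```

View pics/w8.png

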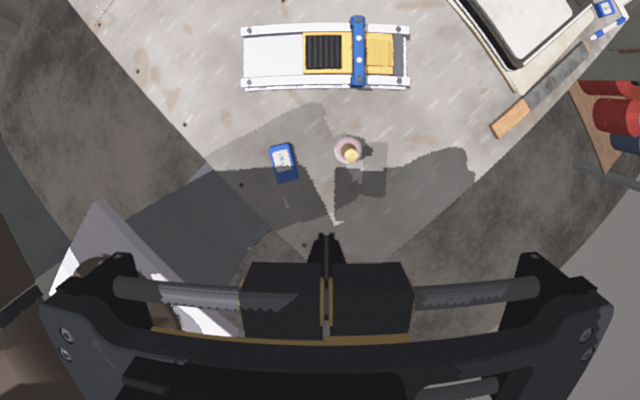

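View pics/t8.png

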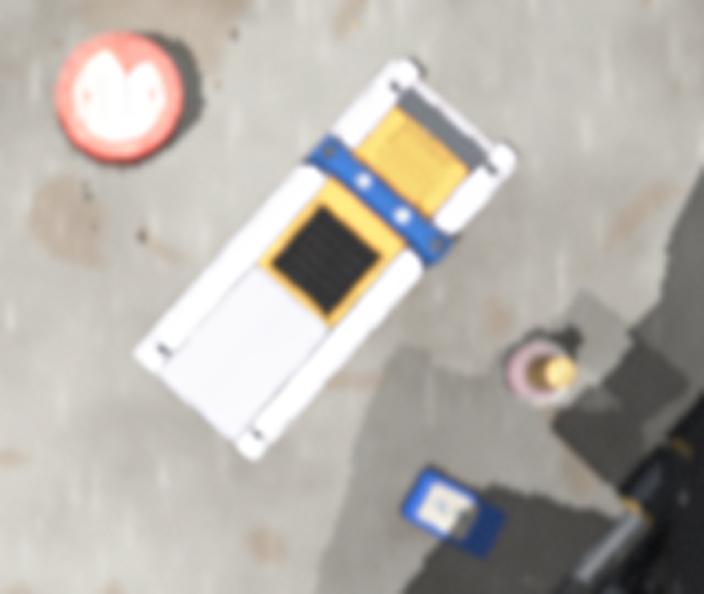

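```bash
python3 - <<'E'
import cv2
a=cv2.imread("pics/w8.png")[10:96,235:415];cv2.imwrite("pics/w8z.png",cv2.resize(a,None,fx=4.4,fy=4.4,interpolation=cv2.INTER_CUBIC))
E
```

```text
(no output)
```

View pics/w8z.png

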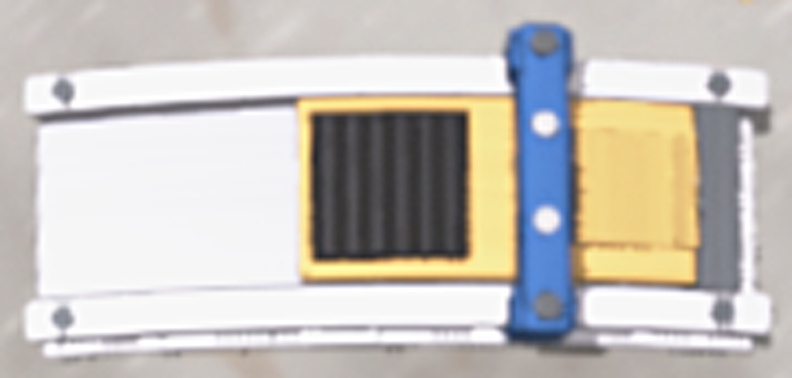

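The plate's front edge at about (697,190) meets the dark stop with no gap. The leaf lies on the plate, and the robot is clear and touching nothing.

```bash
python3 -c "
from station import r
print(r.sign_off())"
```

```text
the job is handed in; nothing more can be done
None
```

The brass plate is home against the end stop, and I handed the job in at about 18 s. No verdict is reported at hand-in.

**What I did:** I pressed the rubber pad with the shut fingertips until the bed was about fully down. The tip was at z = 25 mm and the wrist force was about 16 N. I then slid the plate about 65 mm under the gate bar and hold-down spring, lifted straight up and moved clear.

**Last checks:**
- **At the stop:** the feed force rose from about 3 N to 15 N with no further travel. The last pictures show no gap between the plate and the stop, and the spring lying on top of the plate.
- **Bystanders:** the pot, box and bottle look unmoved in the top view.
- **Robot:** it is clear of everything, with the wrist force near zero.

**What disagreed or was not measured:**
- **Early force reading:** partway down, at z = 26.5 mm, the wrist force was 7.5 N against the roughly 11 N I expected. I pressed 1.5 mm deeper before sliding.
- **Jig position:** the top and wrist cameras differed by about 2 mm.
- **Judged values:** the bed, spring and plate-tilt values were not read directly. I only judged them from forces and pictures.

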